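# Register an electronic sample label and press it home in the shelf rail

## Robot

A 6-joint arm with a two-finger parallel gripper is mounted at the origin on the work surface. World frame = base frame: x ahead of the robot, y to its left, z up, the work surface at z = 0. Lengths are in mm, angles in degrees, forces in N, time in s.
With the tool pointing down it reaches from about 350 to 850 mm from the base axis. Payload 8.1 kg.
Tool frame: the origin (TCP) lies midway between the tips of the shut fingers; the grasp point (between the pads) lies grip_depth behind it (grip_depth is the distance from the TCP to the grasp point, in mm); z points along the fingers, y is the line along which they close (so a half turn about z gives the same grasp; the last joint's range is limited). The gripper opens to 85 mm and grips with 20 to 120 N. Pads are 22 mm wide; open, the fingers measure 114 mm over their backs; the gripper's body (76 mm by 85 mm) begins 54 mm behind the grasp point. The pads swing forward as they close: fully open they stand 13 mm farther back than shut.
Start: joints at [-69.924, 7.471, 85.268, -0, 87.261, -4.893], TCP at [253.301, -543.915, 231.292] pointing down, gripper open.
Joint ranges: [-169.43, 169.43], [-51.17, 129.36], [1.28, 143.12], [-76.62, 256.62], [0, 156.53], [-152.29, 152.29]. Speed limits (degrees/s): [136.94, 136.94, 159.86, 180, 180, 180].

## Interface

Orientations are given as [roll, pitch, yaw] about the fixed x, y, z axes, in that order (R = Rz(yaw) Ry(pitch) Rx(roll)).
In Python, from bench import sense, snapshot, hand_in, grip_depth gives the robot as it stands. The module is installed in compiled form; this text tells all that it offers.
- The arm moves only by the tool apply_moves, never from a script. Its argument "series" is text: rows parted by semicolons, each of 5 numbers parted by spaces: the shift along the tool's x, y, z each as a share of 0.3 m, from -1 to 1, then the turn about the tool's z as a share of 2 rad, from -1 to 1, then the gripper's target within -1 to 1 (shut at 1, half-way at 0, fully open at -1). In form: tx ty tz twist gripper; .... A call has 1 to 5 rows; each row shifts and turns the commanded pose from where the row before left it, along the tool's axes as they then stand; what a row does not reach is not made up. A row lasts 1/12 s, in which the tool goes at most 41.7 mm and 7.16 degrees, less where a joint would pass 70% of its speed; a pose out of reach is approached as far as the arm can. A call with a number of a shift or a turn outside -1 to 1 is refused whole. A call with a gripper value outside its range is refused whole. The fingers move at their own pace and stop on an object; "squeeze" is the grip in N (left out, the last holds). Time passes only in rows, so rows that do not move let the fingers close. It gives the time, the measured TCP pose, the force, the opening and the grip force at its end, in the units of the state.
- sense(): the state, without advancing time (a new reading comes with each control period).
- snapshot(name): name is "scene" or "top" or "wrist"; returns a dict with "frame" (420x560x3 uint8, blue, green, red), "depth" (420x560 float32, mm along the optical axis (not along the pixel's ray), 0 where there is no reading), "intrinsics" (3x3 intrinsics, pixels), "dist" ([k1, k2, p1, p2, k3] as OpenCV has them; the pictures are not rectified), "extrinsics" (4x4, takes a point from camera to world coordinates); the wrist camera has in their place "tool_from_camera" (4x4, takes a point from camera to tool coordinates, whose origin is the TCP and whose axes are the flange's). Camera axes: x right, y down, z forward; pixel columns grow to the right and rows downward; lengths in mm; the calibration is good to about 2 mm. A picture is of the moment at which its call begins: read the wrist's pose just before it.
- hand_in(): hands the job in; it is judged then, once.
The state is a dict: "time": time; "joint_pos": joint angles; "qd": joint speeds; "joint_efforts": joint torques, N m; "tool_pos": TCP position; "tcp_rot": TCP orientation; "ft_force": force on the tool from outside, world axes, zero at the start; "wrist_torque": the same for the moment, N m; "finger_gap": finger opening in mm; "grip_force": force on a finger pad.
Only numpy, scipy, OpenCV 4.12 (cv2) and the standard library are available. Lean on these libraries where they do the work, as an engineer would, in place of code of your own. Each camera call takes 0.05 s, during which the arm holds its last target. There are 200 camera calls.

## Task

Take the electronic sample label with the blue cap out of the caddy and show its barcode to the scanner: straight in front of the window, square to it, about ten centimetres off, held still for one second. Then push its tongue down behind the lip of the sample shelf's front rail, in the empty bay, barcode side facing out, against the sprung contact strip until it is fully home, and finish while still gripping it and holding it pressed home so that it can pair: do not let go of it. Do not force it (keep the push under about 25 N) and leave the other labels, the glasses and the rest of the counter alone.

Things in the scene. Friction and masses are not known exactly. Their poses are not given: they have to be found in the camera images.
- label_center (a point): Centre of the housing of the label to handle (blue cap along its top edge). Housing: white, 12 mm thick (x) x 72 wide (y) x 50 high (z), so 25 mm above and below this point; display and barcode on its front, which looks along its own -x; about 70 g. Grip it across the 12 mm, one finger in front and one behind, about 11 mm above this point, so the tips clear barcode and rail.
- label_code (a point): Centre of the barcode on the label's front face: 6 mm in front (label -x) of label_center and 17 mm below it. Axes: the label's own (x points into the label, the code looks along -x).
- label_foot (a point): Centre of the bottom end of the label's tongue, 51 mm below label_center and 3.5 mm behind it (label +x). The tongue is 26 mm long, 60 mm wide, 5 mm thick (3 mm in its lowest 6 mm), its back flush with the flat back of the housing (both at label x +6 mm from label_center). Axes: the label's own.
- label_beam (a point): A point in the air 60 mm straight in front of the barcode (along the label's -x), for judging which way the code faces.
- label: The label with the blue cap itself; origin 51 mm straight below label_center, level with the tongue's end; axes as above.
- scanner_window (a point): Centre of the upright dark red window of the black presentation scanner (fixed, 150 mm tall, 78 wide), 100 mm above the counter; it looks along this frame's -x, level. It reads a code held still in front of it, 50 to 150 mm off, within 30 mm sideways and in height, square to it within 15 degrees, code towards the window.
- bay (a point): Centre of the empty bay on the channel floor of the rail, 90 mm above the counter. x points into the shelf, y along the rail, z up. The channel is 8 mm wide (x), open on top. The back wall rises 32 mm above this point. The lip in front, 2.5 mm thick, rises 16 mm, then flares outwards (-x) by 3.5 mm up to 22 mm. Blue cheeks 18 mm high close the bay 38 mm either side in y.
- bay_mouth (a point): Centre of the mouth of the bay's channel, 22 mm above bay, same axes. Home means: tongue's end on the channel floor, back of the label by the back wall, barcode facing the bay's -x; the housing then clears the lip by 4 mm.
- contact (a joint): Sprung black contact strip on the bay's floor, 36 x 5 mm. Value in m: 0 = up (top 5 mm above the channel floor), grows as it is pressed, 0.005 with the label fully home; at least 0.0035 is needed. Takes about 3 N to start and 8 N at 0.005, and pushes the label up again when released.
- shelf: The sample shelf, fixed: white board 200 mm deep (x), 420 mm wide (y), top 112 mm above the counter, on steel legs; aluminium label rail along its front (-x) edge, its back wall 10 mm higher than the board. Origin on the counter under the board's centre. The rail's other bay, 170 mm to -y of the empty one, holds a fixed label. The glasses stand at least 80 mm behind the wall.
- caddy: Grey slotted block for the labels, fixed, 70 x 270 x 30 mm high; three slots 90 mm apart along its y; origin under its centre. Labels stand upright, tongue in a slot (1.5 mm play either side), housing resting on the block's top; the blue one may be in any slot. Pull it straight up by 30 mm or more to clear.
- label_orange: Label of the same shape with an orange cap, in another slot of the caddy: leave it (origin at its tongue's end).
- label_green: Label of the same shape with a green cap, in another slot of the caddy: leave it.
- glass0: Stemmed tasting glass on the shelf, 118 mm tall, 58 mm across; origin under its foot.
- glass1: Same kind of glass on the shelf.
- glass2: Same kind of glass on the shelf.
- paper_cup: White paper cup, 80 mm across the rim, 95 mm tall, standing on the counter; origin under it.
- pen: Green pen, about 130 mm long, lying on the tasting form.

How it is judged:
By the outcome, as a careful person would: the job done as asked, in the order asked, and still so for the second after the job is handed in, while the arm keeps its last pose, push and grip.
It also fails if it takes over 48 s, if anything falls off the work surface, if the arm or the gripper's body presses on something with over 40 N, if the wrist force passes 120 N, or if a joint passes its speed limit or range.

## Working session

There is one attempt and no reset: what is moved stays moved. The work goes in short steps, Python scripts to look and compute and a tool call to move; the robot and the scene stay as the last step left them, time stands still between calls to the robot, and variables do not carry over. Pictures are saved under pics/ and viewed, at most 10 in all, crops included, and the job is handed in when it is done.

Besides the shell and the picture viewer there is one more tool, called after "Emit:" as name(argument=value, ...) on one line, values as JSON. apply_moves: Moves the arm, as the interface text tells. Its arguments: {"type":"object","properties":{"series":{"type":"string"},"squeeze":{"type":"number"}},"required":["series"]}

```bash
mkdir -p pics
cat > h.py <<'E'
import numpy as np, cv2
from bench import sense, snapshot, grip_depth
from scipy.spatial.transform import Rotation as R
def world(s,T=None):
    """per-pixel world points from depth"""
    d=s["depth"]; h,w=d.shape
    uv=np.stack(np.meshgrid(np.arange(w),np.arange(h)),-1).reshape(-1,1,2).astype(np.float32)
    n=cv2.undistortPoints(uv,s["intrinsics"],s["dist"]).reshape(h,w,2)
    P=np.dstack([n*d[...,None],d,np.ones_like(d)])
    T=s["extrinsics"] if T is None else T
    return (P@np.array(T).T)[...,:3]
def toolT(st):
    T=np.eye(4);T[:3,:3]=R.from_euler('xyz',st["tcp_rot"],degrees=True).as_matrix();T[:3,3]=st["tool_pos"];return T
E
python3 - <<'E'
from h import *
import pickle
st=sense();print(st,grip_depth)
S={}
for n in("scene","top","wrist"):
    S[n]=snapshot(n);cv2.imwrite(f"pics/{n}0.png",S[n]["frame"])
    print(n,S[n].get("extrinsics",S[n].get("tool_from_camera")))
pickle.dump((st,S),open("s0.pkl","wb"))
a=np.hstack([S["scene"]["frame"],S["top"]["frame"]]);
E
```

```text
{'time': 0.0, 'joint_pos': array([-6.99234099e+01,  7.51507837e+00,  8.53305629e+01, -1.78498293e-03,
        8.72615923e+01, -4.89196743e+00]), 'qd': array([ 0.08975355,  0.01810015,  0.01730022, -0.03847525, -0.02171478,
       -0.00599092]), 'joint_efforts': array([ 9.26249195e-04, -5.69399750e+01, -5.00544655e+01, -2.84447196e-04,
        1.47637655e-02,  2.69201280e-05]), 'tool_pos': array([ 253.0997971 , -543.38622895,  230.23244377]), 'tcp_rot': array([-1.79893005e+02, -7.36829106e-03,  2.49686376e+01]), 'ft_force': array([ 0.15043046, -0.18608767, -0.00026205]), 'wrist_torque': array([ 0.01952935,  0.00502468, -0.00328462]), 'grip_force': 0.0, 'finger_gap': 85.41515728106131} 18.700000000000003
scene [[ 7.74941697e-02  6.65149121e-01 -7.42678464e-01  1.59636436e+03]
 [ 9.96940642e-01 -4.40779490e-02  6.45483619e-02 -3.99627193e+01]
 [ 1.01985427e-02 -7.45408466e-01 -6.66529976e-01  1.00734590e+03]
 [ 0.00000000e+00  0.00000000e+00  0.00000000e+00  1.00000000e+00]]
top [[-5.12324124e-03 -9.89589446e-01  1.43827955e-01  4.19547861e+02]
 [-9.99986825e-01  5.02413287e-03 -1.05226334e-03  1.57272333e+01]
 [ 3.18697936e-04 -1.43831452e-01 -9.89602148e-01  1.25064596e+03]
 [ 0.00000000e+00  0.00000000e+00  0.00000000e+00  1.00000000e+00]]
wrist [[-5.90371454e-04 -9.62960720e-01 -2.69641065e-01  6.89488296e+01]
 [ 9.99999520e-01 -7.79351441e-04  5.93802931e-04 -1.02271903e+00]
 [-7.81954050e-04 -2.69640585e-01  9.62960718e-01 -1.42424431e+02]
 [ 0.00000000e+00  0.00000000e+00  0.00000000e+00  1.00000000e+00]]
```

View pics/scene0.png

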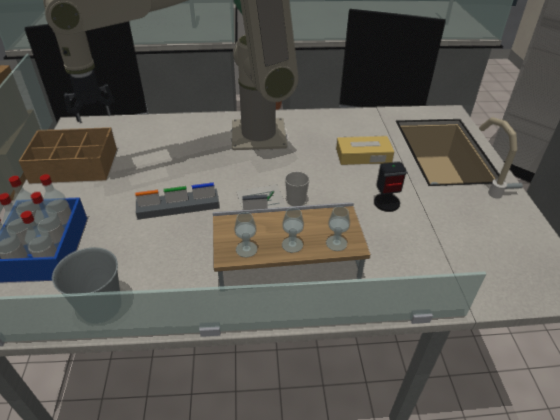

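View pics/top0.png

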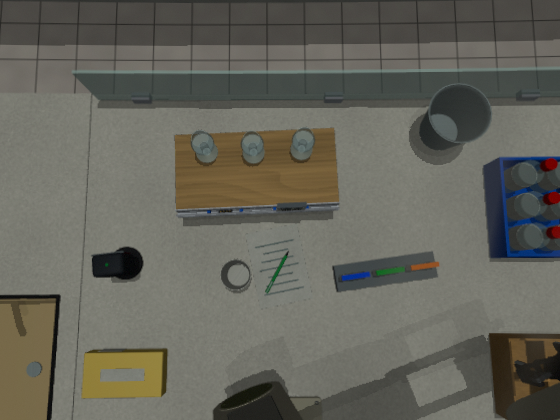

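The scene view shows the caddy at about (177,202), with the blue cap at (203,186). The scanner's red window is at (394,183), and the rail runs along the board's edge at y≈210. In the top view the blue cap is at (354,276), the rail at (257,210) and the scanner at (118,263).

Run:
```python
from h import *
import pickle
st,S=pickle.load(open("s0.pkl","rb"))
for n in("scene","top"):
    s=S[n];W=world(s);hsv=cv2.cvtColor(s["frame"],cv2.COLOR_BGR2HSV)
    H,Sa,V=cv2.split(hsv)
    inr=(W[...,0]>250)&(W[...,0]<750)&(abs(W[...,1])<450)&(W[...,2]>5)
    for c,m in dict(blue=(H>105)&(H<130)&(Sa>150),orange=(H>5)&(H<15)&(Sa>180),green=(H>50)&(H<85)&(Sa>120),red=((H<6)|(H>172))&(Sa>120)).items():
        k,l,stt,ce=cv2.connectedComponentsWithStats((m&inr).astype(np.uint8))
        for i in range(1,k):
            if stt[i,4]>5:
                p=W[l==i];mu=np.median(p,0);u,sv,vt=np.linalg.svd((p-p.mean(0)),full_matrices=False)
                print(n,c,stt[i],mu.round(1),p.mean(0).round(1),vt[0].round(3),vt[2].round(3))
s=S["scene"]["frame"];t=S["top"]["frame"]
f=lambda a,w,h:cv2.resize(a,(w,h),interpolation=cv2.INTER_CUBIC)
o=np.vstack([np.hstack([f(s[165:225,130:230],400,240),f(s[150:220,360:440],400,240)]),f(t[180:300,165:345],800,340)])
cv2.imwrite("pics/c1.png",o)
```

```text
scene blue [192 183  21   5  55] [ 422.6 -195.5   80.3] [ 422.9 -197.    80.5] [ 0.147 -0.989 -0.001] [ 0.314  0.047 -0.948]
scene orange [136 191  22   5  51] [ 449.4 -376.    81. ] [ 449.  -375.4   80.8] [ 0.12  -0.993 -0.015] [ 0.488  0.072 -0.87 ]
scene green [164 187  22   5  58] [ 436.4 -284.7   80.4] [ 435.6 -285.3   80.5] [ 0.139 -0.99   0.001] [ 0.325  0.045 -0.945]
scene red [383 175  21  18 279] [479.4 418.5 101.8] [479.4 418.2 100.7] [-0.004 -0.086 -0.996] [ 0.994  0.111 -0.014]
top blue [273 207   3   3   8] [592.8  11.1 108.8] [593.2  10.8 108.1] [-0.414  0.166 -0.895] [-0.743  0.505  0.438]
top blue [240 209   3   3   7] [588.4  96.1 106.7] [589.   96.1 107. ] [-0.062 -0.844  0.532] [-0.146  0.535  0.832]
top blue [207 210   4   3  11] [585.7 178.3 109.2] [570.7 164.9 211.1] [-0.142 -0.14   0.98 ] [-0.957  0.271 -0.1  ]
top blue [342 272  28   9 153] [ 419.1 -198.8   80.3] [ 419.4 -197.3   80.3] [-0.003 -0.189 -0.982] [-0.988 -0.152  0.033]
top orange [411 262  28   8  99] [ 444.2 -374.8   80.4] [ 444.9 -370.9   92.3] [ 0.022 -0.324 -0.946] [ 0.991  0.133 -0.023]
top green [272 255  15  27  74] [441.4  -2.1   8.4] [441.8  -1.8   8.7] [-0.882  0.471 -0.024] [-0.432 -0.785  0.443]
top green [105 263   4   4  13] [451.4 417.  152.3] [450.5 416.8 151.8] [-0.734 -0.679 -0.038] [-0.197  0.159  0.968]
top green [376 267  29   9 132] [ 431.6 -283.9   80.1] [ 432.1 -285.2   78.8] [-0.157  0.986  0.061] [-0.981 -0.149 -0.122]
top red [124 252   6   2   7] [481.  389.5  86.7] [481.7 393.5  80.3] [-0.078 -0.306  0.949] [-0.994  0.094 -0.051]
```

View pics/c1.png

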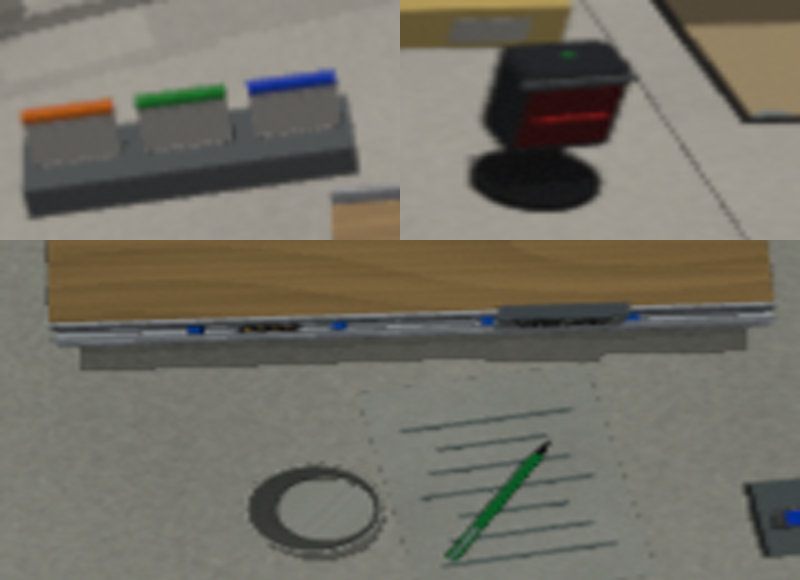

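The crop shows the backs of the labels (blank grey) facing the +x camera, so the codes face the robot. The scanner window faces +x. The bay's blue cheeks are near crop pixels (195,329) and (338,325), and the fixed label is at (563,315). Next I'll hover over the blue label for a wrist view.

```bash
cat >> h.py <<'E'
def plan(p,y,n,g,start=None):
    """n equal steps to world p, yaw y, tool down; rows printed in tool units"""
    st=sense(); q,a=(st["tool_pos"],st["tcp_rot"][2]) if start is None else start
    d=(np.array(p)-q)/n; da=(y-a)/n; rows=[]
    for i in range(n):
        v=R.from_euler('xyz',[180,0,a+da*i],degrees=True).inv().apply(d)/300
        rows.append(" ".join(f"{x:.4f}" for x in [*v,-np.radians(da)/2,g]))
    for i in range(0,n,5): print("; ".join(rows[i:i+5]))
E
python3 -c "
from h import *
plan([421,-197,185],98.2,15,-1)"
```

```text
0.0663 -0.0541 0.0101 -0.0426 -1.0000; 0.0707 -0.0482 0.0101 -0.0426 -1.0000; 0.0745 -0.0420 0.0101 -0.0426 -1.0000; 0.0778 -0.0355 0.0101 -0.0426 -1.0000; 0.0806 -0.0288 0.0101 -0.0426 -1.0000
0.0827 -0.0218 0.0101 -0.0426 -1.0000; 0.0843 -0.0147 0.0101 -0.0426 -1.0000; 0.0852 -0.0075 0.0101 -0.0426 -1.0000; 0.0856 -0.0002 0.0101 -0.0426 -1.0000; 0.0853 0.0071 0.0101 -0.0426 -1.0000
0.0844 0.0143 0.0101 -0.0426 -1.0000; 0.0828 0.0214 0.0101 -0.0426 -1.0000; 0.0807 0.0284 0.0101 -0.0426 -1.0000; 0.0780 0.0352 0.0101 -0.0426 -1.0000; 0.0747 0.0417 0.0101 -0.0426 -1.0000
```

Emit:
apply_moves(series="0.066 -0.054 0.01 -0.0425 -1; 0.071 -0.048 0.01 -0.0425 -1; 0.0745 -0.042 0.01 -0.0425 -1; 0.078 -0.0355 0.01 -0.0425 -1; 0.08 -0.029 0.01 -0.0425 -1")

```text
time: 0.57
tool_pos: [309.4, -427.3, 215.7]
tcp_rot: [-180.0, -0.0, 49.5]
ft_force: [0.2, 0.1, 0.0]
finger_gap: 85.6
grip_force: 0.0
```

Emit:
apply_moves(series="0.083 -0.022 0.01 -0.0425 -1; 0.084 -0.015 0.01 -0.0425 -1; 0.085 -0.0075 0.01 -0.0425 -1; 0.0855 0 0.01 -0.0425 -1; 0.085 0.007 0.01 -0.0425 -1")

```text
time: 0.98
tool_pos: [365.4, -311.9, 200.9]
tcp_rot: [-180.0, -0.0, 73.9]
ft_force: [1.0, 0.3, 1.0]
finger_gap: 85.3
grip_force: 0.0
```

Emit:
apply_moves(series="0.084 0.014 0.01 -0.0425 -1; 0.083 0.0215 0.01 -0.0425 -1; 0.08 0.0285 0.01 -0.0425 -1; 0.078 0.035 0.01 -0.0425 -1; 0.075 0.042 0.01 -0.0425 -1")

```text
time: 1.4
tool_pos: [421.6, -196.7, 186.0]
tcp_rot: [-180.0, -0.0, 98.3]
ft_force: [1.1, -0.1, 0.4]
finger_gap: 85.5
grip_force: 0.0
```

Emit:
apply_moves(series="0 0 0 0 -1; 0 0 0 0 -1; 0 0 0 0 -1")

```text
time: 1.65
tool_pos: [421.1, -198.2, 186.2]
tcp_rot: [-180.0, 0.0, 98.0]
ft_force: [-1.1, 0.3, 0.1]
finger_gap: 85.1
grip_force: 0.0
```

```bash
cat > w.py <<'E'
from h import *
import sys
st=sense();T=toolT(st);s=snapshot("wrist")
W=world(s,T@s["tool_from_camera"]);cv2.imwrite(f"pics/{sys.argv[1]}.png",s["frame"])
np.savez(sys.argv[1],W=W,f=s["frame"],T=T)
print(st["tool_pos"].round(1),st["tcp_rot"].round(2),st["time"],st["ft_force"].round(2))
H,Sa,V=cv2.split(cv2.cvtColor(s["frame"],cv2.COLOR_BGR2HSV))
m=((H>105)&(H<130)&(Sa>130)).astype(np.uint8)
k,l,q,c=cv2.connectedComponentsWithStats(m)
for i in range(1,k):
    if q[i,4]>40:
        p=W[l==i];p=p[np.isfinite(p).all(1)]
        r=cv2.minAreaRect(p[:,:2].astype(np.float32))
        print(q[i],"med",np.median(p,0).round(1),"rect",np.round(r[0],1),np.round(r[1],1),round(r[2],2))
E
python3 w.py w1
```

```text
[ 421.1 -198.2  186.2] [-1.7997e+02  1.0000e-02  9.7990e+01] 1.65 [-1.06  0.26  0.12]
[535  79  12  14 118] med [597.8 -72.1 107.9] rect [506.3 -97.7] [199.1   8.9] 15.86
[ 264  167   15   80 1178] med [ 420.4 -193.9   80.3] rect [ 417.6 -180.6] [ 14.  103.4] 8.14
```

View pics/w1.png

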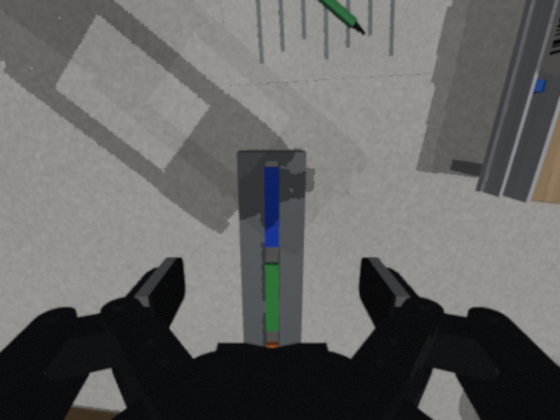

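The wrist view shows the blue cap at (271,207), lined up between the fingers (mid column about 272). Its axis is parallel to the caddy.

Run:
```python
from h import *
d=np.load("w1.npz");W=d["W"];f=d["f"]
H,Sa,V=cv2.split(cv2.cvtColor(f,cv2.COLOR_BGR2HSV))
m=(H>105)&(H<130)&(Sa>130)&(abs(W[...,2]-80)<4);m[:,450:]=0
def rep(m):
    p=W[m];
    r=cv2.minAreaRect(p[:,:2].astype(np.float32));print(r,p.mean(0).round(1),np.median(p[:,2]))
rep(m)
g=(H>45)&(H<85)&(Sa>130)&(abs(W[...,2]-80)<4);rep(g)
r,c=np.where(m);L=[]
for row in range(r.min()+3,r.max()-3):
    cc=c[r==row]; L.append(W[row,int(round(cc.mean()))])
L=np.array(L);k=np.polyfit(L[:,1],L[:,0],1);print(k,np.degrees(np.arctan(-k[0])),np.polyval(k,L[:,1].mean()))
```

```text
((420.5321044921875, -196.04132080078125), (12.370017051696777, 72.06774139404297), 8.274996757507324) [ 420.5 -194.5   80.3] 80.29349419315471
((433.056640625, -284.7142333984375), (11.21657657623291, 73.1319580078125), 8.245773315429688) [ 433.1 -282.8   80.4] 80.45680838989702
[-1.57889241e-01  3.89953060e+02] 8.972319368520985 420.6729393017564
```

Emit:
apply_moves(series="0.003 -0.0005 0.1 -0.0015 -1; 0.003 -0.0005 0.1 0 -1; 0.001 0 0.1 0 -1; 0 0 0.1 0 -1; 0 0 0.06 0 -1", squeeze=60)

```text
time: 2.12
tool_pos: [418.7, -196.1, 45.2]
tcp_rot: [-179.8, -0.1, 98.0]
ft_force: [-0.5, 0.1, -0.0]
finger_gap: 85.5
grip_force: 0.0
```

Emit:
apply_moves(series="0 0 0.0025 0 -1; 0 0 0 0 1; 0 0 0 0 1; 0 0 0 0 1; 0 0 0 0 1")

```text
time: 2.53
tool_pos: [422.0, -197.0, 49.5]
tcp_rot: [179.9, 0.1, 98.2]
ft_force: [-0.2, 0.7, 0.2]
finger_gap: 38.8
grip_force: 0.0
```

Emit:
apply_moves(series="0 0 0 0 1; 0 0 0 0 1; 0 0 0 0 1; 0 0 0 0 1; 0 0 0 0 1")

```text
time: 2.95
tool_pos: [421.3, -196.3, 48.4]
tcp_rot: [179.9, 0.1, 98.2]
ft_force: [-1.3, -0.3, 6.3]
finger_gap: 10.7
grip_force: 58.6
```

Emit:
apply_moves(series="0 0 -0.03 0 1; 0 0 -0.06 0 1; 0 0 -0.1 0 1; 0 0 -0.1 0 1; 0 0 -0.06 0 1")

```text
time: 3.37
tool_pos: [421.6, -196.4, 156.1]
tcp_rot: [179.9, 0.1, 98.2]
ft_force: [0.8, -0.4, 0.6]
finger_gap: 11.1
grip_force: 58.6
```

Emit:
apply_moves(series="0 0 -0.05 0 1; 0 0 0 0 1")

```text
time: 3.53
tool_pos: [422.6, -197.0, 171.8]
tcp_rot: [179.7, 0.2, 98.2]
ft_force: [0.6, -0.6, -0.1]
finger_gap: 11.3
grip_force: 58.6
```

```bash
python3 w.py w2
python3 - <<'E'
from h import *
import pickle
st,S=pickle.load(open("s0.pkl","rb"))
s=S["scene"];W=world(s);H,Sa,V=cv2.split(cv2.cvtColor(s["frame"],cv2.COLOR_BGR2HSV))
m=(((H<6)|(H>172))&(Sa>120)).astype(np.uint8);m[:, :360]=0;m[:,440:]=0;m[:160]=0;m[220:]=0
m=cv2.erode(m,np.ones((3,3)));p=W[m>0]
A=np.c_[p[:,1:],np.ones(len(p))];k=np.linalg.lstsq(A,p[:,0],rcond=None)[0];print(k,len(p),p.min(0),p.max(0),np.degrees(np.arctan(-k[0])),p.mean(0))
q=sense();print(q)
plan([579,430,130],96.5,28,1)
E
```

```text
[ 422.6 -197.   171.8] [179.72   0.23  98.2 ] 3.5333 [ 0.59 -0.61 -0.08]
[549  79  11  14 122] med [598.  -72.3 107.7] rect [598.3 -71.8] [9.8 8. ] 2.12
[ 256  213   32  136 3983] med [ 421.4 -186.1  203.7] rect [ 420.2 -175. ] [14.5 95.8] 6.79
[-1.14418955e-01  3.13710404e-03  5.27015014e+02] 207 [473.2016369  392.90491239  69.82231326] [487.24158909 445.79925603 129.84432426] 6.527337337591877 [479.48062124 418.20676734 100.85365561]
{'time': 3.5833, 'joint_pos': array([-3.13017797e+01, -1.19657286e+01,  1.10683321e+02,  2.57872108e-03,
        8.10563971e+01, -3.95020976e+01]), 'qd': array([ 0.04010527,  1.92711018,  2.87257582,  0.00375656, -1.23443362,
        0.02389912]), 'joint_efforts': array([ 3.64889111e-02, -3.97459567e+01, -5.07670105e+01,  1.80763709e-03,
        4.43236493e-01, -7.16488807e-05]), 'tool_pos': array([ 421.86169726, -196.57279953,  169.61890237]), 'tcp_rot': array([1.79823988e+02, 1.41800014e-01, 9.81997042e+01]), 'ft_force': array([-0.80149623,  0.3128951 , -1.11967654]), 'wrist_torque': array([ 0.01498394, -0.03008323,  0.01297019]), 'grip_force': 58.63
[... 350 characters left out ...]
0.0047 0.0005 1.0000; 0.0714 0.0285 0.0047 0.0005 1.0000
0.0715 0.0284 0.0047 0.0005 1.0000; 0.0715 0.0283 0.0047 0.0005 1.0000; 0.0715 0.0282 0.0047 0.0005 1.0000; 0.0716 0.0282 0.0047 0.0005 1.0000; 0.0716 0.0281 0.0047 0.0005 1.0000
0.0716 0.0280 0.0047 0.0005 1.0000; 0.0716 0.0279 0.0047 0.0005 1.0000; 0.0717 0.0279 0.0047 0.0005 1.0000; 0.0717 0.0278 0.0047 0.0005 1.0000; 0.0717 0.0277 0.0047 0.0005 1.0000
0.0718 0.0276 0.0047 0.0005 1.0000; 0.0718 0.0276 0.0047 0.0005 1.0000; 0.0718 0.0275 0.0047 0.0005 1.0000; 0.0719 0.0274 0.0047 0.0005 1.0000; 0.0719 0.0273 0.0047 0.0005 1.0000
0.0719 0.0273 0.0047 0.0005 1.0000; 0.0719 0.0272 0.0047 0.0005 1.0000; 0.0720 0.0271 0.0047 0.0005 1.0000
```

View pics/w2.png

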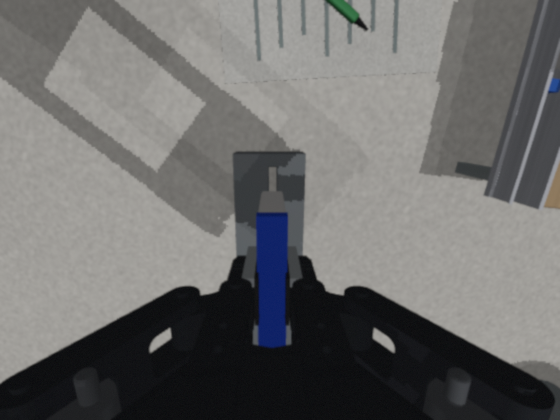

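The wrist view shows the label held, with its blue cap at (271,280) between the fingers and the slot at (271,180) empty. Now to the scanner.

Emit:
apply_moves(series="0.04 0.0165 0 0 1; 0.08 0.033 0 0 1; 0.08 0.0335 0 0 1; 0.08 0.0335 0 0 1; 0.08 0.0335 0 0 1")

```text
time: 4.0
tool_pos: [448.9, -81.3, 165.7]
tcp_rot: [-179.9, -0.1, 98.2]
ft_force: [0.1, 0.3, 0.2]
finger_gap: 11.4
grip_force: 58.6
```

Emit:
apply_moves(series="0.08 0.0335 0 0 1; 0.08 0.0335 0 0 1; 0.08 0.0335 0 0 1; 0.08 0.0335 0 0 1; 0.08 0.0335 0 0 1")

```text
time: 4.42
tool_pos: [481.5, 44.7, 165.6]
tcp_rot: [-179.8, -0.0, 98.2]
ft_force: [0.5, -0.6, -0.8]
finger_gap: 11.4
grip_force: 58.6
```

Emit:
apply_moves(series="0.08 0.0335 0 0 1; 0.08 0.0335 0 0 1; 0.08 0.0335 0 0 1; 0.08 0.0335 0 0 1; 0.08 0.0335 0 0 1")

```text
time: 4.83
tool_pos: [514.2, 170.3, 165.4]
tcp_rot: [-179.8, 0.0, 98.2]
ft_force: [0.3, 0.3, -0.4]
finger_gap: 11.2
grip_force: 58.6
```

Emit:
apply_moves(series="0.08 0.0335 0 0 1; 0.08 0.0335 0 0 1; 0.08 0.0335 0 0 1; 0.08 0.0335 0 0 1; 0.08 0.0335 0 0 1")

```text
time: 5.25
tool_pos: [546.8, 296.0, 165.1]
tcp_rot: [-179.8, 0.1, 98.2]
ft_force: [0.3, 1.4, -0.2]
finger_gap: 11.5
grip_force: 58.6
```

Emit:
apply_moves(series="0.08 0.0335 0.03 0 1; 0.08 0.0335 0.045 0 1; 0.08 0.0335 0.05 0 1; 0.08 0.0335 0.05 0 1; 0.04 0.016 0.025 0.014 1")

```text
time: 5.67
tool_pos: [574.8, 410.0, 102.4]
tcp_rot: [-179.7, 0.1, 96.7]
ft_force: [-0.2, -0.1, -1.5]
finger_gap: 11.0
grip_force: 58.6
```

Emit:
apply_moves(series="0 0 0 0 1; 0 0 0 0 1; 0 0 0 0 1")

```text
time: 5.92
tool_pos: [576.5, 407.6, 106.7]
tcp_rot: [-179.9, 0.1, 96.6]
ft_force: [0.3, 0.6, -0.2]
finger_gap: 11.0
grip_force: 58.6
```

Run:
```python
from h import *
s=snapshot("scene");t=snapshot("top");q=sense();print(q["tool_pos"],q["tcp_rot"],q["finger_gap"])
f=lambda a,w,h:cv2.resize(a,(w,h),interpolation=cv2.INTER_CUBIC)
cv2.imwrite("pics/c2.png",np.hstack([f(s["frame"][120:240,340:440],400,480),f(t["frame"][210:310,70:170],400,480)]))
```

```text
[577.29101623 407.592784   108.19247623] [ 1.79963163e+02 -4.74299314e-03  9.65617867e+01] 11.232356998899869
```

View pics/c2.png

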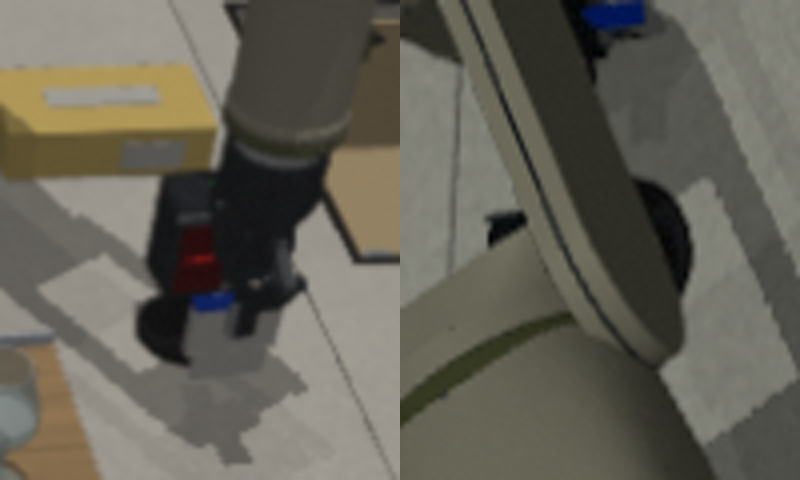

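The crop shows the label's plain back towards the scene camera, in front of the scanner's window (red at about (200,265)). It stands about 22 mm short in y, so I'll correct that and hold.

Emit:
apply_moves(series="0.04 0.02 -0.004 0 1; 0.03 0.014 -0.003 0 1; 0 0 0 0 1; 0 0 0 0 1; 0 0 0 0 1")

```text
time: 6.43
tool_pos: [584.8, 429.7, 110.1]
tcp_rot: [180.0, 0.0, 96.6]
ft_force: [-0.4, 0.5, -1.3]
finger_gap: 10.8
grip_force: 58.7
```

Emit:
apply_moves(series="0 0 0 0 1; 0 0 0 0 1; 0 0 0 0 1; 0 0 0 0 1; 0 0 0 0 1")

```text
time: 6.85
tool_pos: [584.6, 430.4, 109.6]
tcp_rot: [-180.0, 0.0, 96.6]
ft_force: [-0.1, -0.8, -0.4]
finger_gap: 11.2
grip_force: 58.7
```

Emit:
apply_moves(series="0 0 0 0 1; 0 0 0 0 1; 0 0 0 0 1; 0 0 0 0 1; 0 0 0 0 1")

```text
time: 7.27
tool_pos: [584.6, 430.5, 109.6]
tcp_rot: [-180.0, -0.0, 96.6]
ft_force: [-0.3, -0.6, -1.6]
finger_gap: 11.6
grip_force: 58.7
```

Emit:
apply_moves(series="0 0 0 0 1; 0 0 0 0 1; 0 0 0 0 1; 0 0 0 0 1; 0 0 0 0 1")

```text
time: 7.68
tool_pos: [584.7, 430.5, 109.6]
tcp_rot: [-180.0, -0.0, 96.6]
ft_force: [0.0, -0.9, -0.8]
finger_gap: 11.2
grip_force: 58.7
```

Emit:
apply_moves(series="0 0 0 0 1; 0 0 0 0 1; 0 0 0 0 1; 0 0 0 0 1; 0 0 0 0 1")

```text
time: 8.1
tool_pos: [584.7, 430.5, 109.6]
tcp_rot: [-180.0, 0.0, 96.6]
ft_force: [0.0, 0.7, -1.5]
finger_gap: 11.2
grip_force: 58.7
```

Run:
```python
from h import *
s=snapshot("scene");H,Sa,V=cv2.split(cv2.cvtColor(s["frame"],cv2.COLOR_BGR2HSV))
for n in ("scene","top"):
    s=snapshot(n);W=world(s);H,Sa,V=cv2.split(cv2.cvtColor(s["frame"],cv2.COLOR_BGR2HSV))
    m=(H>105)&(H<130)&(Sa>130)&(W[...,1]>300)&(W[...,2]>60)
    print(n,m.sum(),W[m].mean(0) if m.any() else "")
g=s["frame"][255:275,85:120]
s=snapshot("scene")["frame"];cv2.imwrite("pics/c3.png",cv2.resize(s[140:220,350:440],(720,600)))
# refine rail from initial top: cheeks + rail edges
import pickle
st,S=pickle.load(open("s0.pkl","rb"));s=S["top"];W=world(s)
for c in (230,250,320): 
    print(c,[(r,*W[r,c].round(0)) for r in range(202,218)])
```

```text
scene 29 [589.79129311 408.81470003 141.68869346]
top 89 [582.82258777 409.63762215 143.5457153 ]
230 [(202, np.float64(609.0), np.float64(124.0), np.float64(111.0)), (203, np.float64(606.0), np.float64(124.0), np.float64(109.0)), (204, np.float64(603.0), np.float64(124.0), np.float64(110.0)), (205, np.float64(601.0), np.float64(124.0), np.float64(111.0)), (206, np.float64(597.0), np.float64(124.0), np.float64(116.0)), (207, np.float64(593.0), np.float64(123.0), np.float64(127.0)), (208, np.float64(593.0), np.float64(124.0), np.float64(111.0)), (209, np.float64(593.0), np.float64(126.0), np.float64(95.0)), (210, np.float64(590.0), np.float64(125.0), np.float64(95.0)), (211, np.float64(588.0), np.float64(126.0), np.float64(92.0)), (212, np.float64(583.0), np.float64(124.0), np.float64(110.0)), (213, np.float64(580.0), np.float64(124.0), np.float64(111.0)), (214, np.float64(580.0), np.float64(126.0), np.float64(93.0)), (215, np.float64(590.0), np.float64(134.0), np.float64(2.0)), (216, np.float64(587.0), np.float64(134.0), np.float64(0.0)), (217, np.float64(584.0), np.float64(134.0), n
[... 1352 characters left out ...]
207, np.float64(598.0), np.float64(-109.0), np.float64(90.0)), (208, np.float64(592.0), np.float64(-107.0), np.float64(109.0)), (209, np.float64(589.0), np.float64(-107.0), np.float64(112.0)), (210, np.float64(590.0), np.float64(-109.0), np.float64(89.0)), (211, np.float64(600.0), np.float64(-118.0), np.float64(3.0)), (212, np.float64(597.0), np.float64(-119.0), np.float64(-1.0)), (213, np.float64(594.0), np.float64(-118.0), np.float64(4.0)), (214, np.float64(591.0), np.float64(-118.0), np.float64(1.0)), (215, np.float64(588.0), np.float64(-118.0), np.float64(3.0)), (216, np.float64(586.0), np.float64(-119.0), np.float64(-1.0)), (217, np.float64(583.0), np.float64(-119.0), np.float64(-3.0))]
```

Held still for 1.7 s with the code about 100 mm off. Now I'll rise and go to a vantage over the rail.

Emit:
apply_moves(series="0 0 -0.04 0.007 1; 0 0 -0.09 0.01 1; 0 0 -0.1 0.01 1; 0 0 -0.1 0.01 1; 0 0 -0.08 0 1")

```text
time: 8.72
tool_pos: [585.1, 430.8, 236.8]
tcp_rot: [179.9, -0.1, 92.2]
ft_force: [-0.0, 0.8, -0.0]
finger_gap: 11.3
grip_force: 58.6
```

Emit:
apply_moves(series="-0.06 -0.003 0 0 1; -0.09 -0.003 0 0 1; -0.09 -0.003 0 0 1; -0.09 -0.003 0 0 1; -0.09 -0.003 0 0 1")

```text
time: 9.13
tool_pos: [585.3, 303.4, 233.9]
tcp_rot: [179.9, -0.0, 92.3]
ft_force: [0.3, -0.3, -1.1]
finger_gap: 11.2
grip_force: 58.7
```

Emit:
apply_moves(series="-0.09 -0.003 0 0 1; -0.09 -0.003 0 0 1; -0.09 -0.003 0 0 1; -0.09 -0.003 0 0 1; -0.09 -0.003 0 0 1")

```text
time: 9.55
tool_pos: [586.4, 168.1, 234.0]
tcp_rot: [179.9, -0.0, 92.3]
ft_force: [-0.8, 0.8, -0.2]
finger_gap: 11.5
grip_force: 58.7
```

Emit:
apply_moves(series="-0.09 -0.003 0 0 1; -0.09 -0.003 0 0 1; -0.09 -0.003 0 0 1; -0.09 -0.003 0 0 1; -0.06 -0.002 0 0 1")

```text
time: 9.97
tool_pos: [587.4, 40.9, 234.0]
tcp_rot: [179.9, 0.0, 92.2]
ft_force: [0.5, -0.1, 0.2]
finger_gap: 10.8
grip_force: 58.7
```

Emit:
apply_moves(series="0 0 0 0 1; 0 0 0 0 1; 0 0 0 0 1; 0 0 0 0 1")

```text
time: 10.3
tool_pos: [587.4, 44.3, 233.1]
tcp_rot: [180.0, -0.0, 92.4]
ft_force: [-0.1, 0.6, 0.5]
finger_gap: 11.1
grip_force: 58.7
```

```bash
python3 w.py w3
```

```text
[587.4  44.3 233.1] [ 1.7997e+02 -2.0000e-02  9.2400e+01] 10.3 [-0.1   0.62  0.53]
[274  39   8  14 110] med [586.8 180.2 107.6] rect [587.3 149.6] [ 6.3 71.5] 0.55
[274 143   7   8  56] med [590.3  98.4 107.9] rect [590.3  98.4] [5.4 6.2] 2.53
[ 256  213   32  136 3887] med [587.1  55.2 264.9] rect [586.7  66.3] [14.3 95.1] 4.01
```

View pics/w3.png

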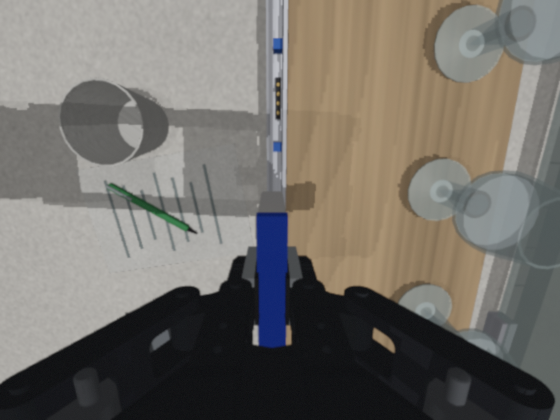

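The wrist view shows the bay's cheeks at (277,46) and (277,146), with the contact strip between them at (277,98). The held cap is at (272,280).

Run:
```python
from h import *
d=np.load("w3.npz");W=d["W"];f=d["f"];T=d["T"]
s=snapshot("wrist");K=s["intrinsics"];C=T@s["tool_from_camera"]
def ray(uv,z):
    n=cv2.undistortPoints(np.float32(uv).reshape(-1,1,2),K,s["dist"]).reshape(-1,2)
    v=np.c_[n,np.ones(len(n))]@C[:3,:3].T;o=C[:3,3]
    return o+v*((z-o[2])/v[:,2])[:,None]
H,Sa,V=cv2.split(cv2.cvtColor(f,cv2.COLOR_BGR2HSV))
m=(H>105)&(H<130)&(Sa>130)
for a,b in((30,60),(140,155)):
    r,c=np.where(m[a:b,260:295]);r+=a;c+=260
    p=W[r,c];k=p[:,2]>106
    q=ray(np.c_[c,r],108)
    print("cheek",p[k].mean(0),p[k].min(0),p[k].max(0),"ray",q.mean(0),q.min(0),q.max(0))
y,x=np.where(V[70:125,272:284]<60);y+=70;x+=272
print("strip",x.min(),x.max(),y.min(),y.max(),ray([[x.mean(),y.mean()],[277,y.min()],[277,y.max()]],95))
for r in(62,70,98,125,132): print(r,[(c,int(V[r,c]),*W[r,c].round(1)) for c in range(262,292)])
# held cap
c=m&(W[...,2]>255);c[:205]=0
for row in(220,230,240,250):
    cc=np.where(c[row])[0];print(row,cc.min(),cc.max(),ray([[cc.min()-.5,row],[cc.max()+.5,row]],265).round(1).tolist())
print(f.shape,K)
```

```text
cheek [586.82915274 180.55802508 110.96335161] [583.85520686 113.78439675 106.01276904] [589.9572651  185.38424113 375.54312098] ray [586.93767342 180.15346033 108.        ] [583.85484763 175.08968106 108.        ] [590.02063015 185.04732576 108.        ]
cheek [590.26765956  98.42544072 107.92442046] [587.45109899  95.22750394 106.37608114] [593.08319925 101.61615393 109.20991349] ray [590.26619145  98.42966237 108.        ] [587.46113271  95.25488602 108.        ] [593.08793888 101.59380992 108.        ]
strip 277 279 78 118 [[589.57846236 139.68802024  95.        ]
 [587.81983807 157.13259554  95.        ]
 [589.3730227  123.20076135  95.        ]]
62 [(262, 125, np.float64(570.6), np.float64(188.6), np.float64(-0.5)), (263, 128, np.float64(571.8), np.float64(188.6), np.float64(-0.4)), (264, 129, np.float64(572.9), np.float64(188.8), np.float64(-0.8)), (265, 135, np.float64(574.1), np.float64(188.8), np.float64(-0.5)), (266, 150, np.float64(578.0), np.float64(166.5), np.float64(111.3)), (267, 159, np.float64(578.9), np.float64(166.4), np.float64(112.1)), (268, 151, np.float64(579.
[... 9521 characters left out ...]
.float64(598.3), np.float64(111.3), np.float64(110.8)), (288, 149, np.float64(599.1), np.float64(111.4), np.float64(112.0)), (289, 152, np.float64(600.1), np.float64(111.4), np.float64(111.4)), (290, 153, np.float64(600.9), np.float64(111.5), np.float64(111.4)), (291, 153, np.float64(601.7), np.float64(111.5), np.float64(112.1))]
220 257 286 [[580.1, 78.8, 265.0], [592.0, 79.3, 265.0]]
230 257 286 [[580.3, 74.6, 265.0], [592.2, 75.1, 265.0]]
240 257 286 [[580.4, 70.4, 265.0], [592.4, 70.8, 265.0]]
250 257 286 [[580.5, 66.0, 265.0], [592.7, 66.5, 265.0]]
(420, 560, 3) [[294.00652535   0.         271.64998718]
 [  0.         294.00652535 210.77597452]
 [  0.           0.           1.        ]]
```

Emit:
apply_moves(series="0.06 0.0015 0 0 1; 0.1 0.0015 0 0 1; 0.1 0.0015 0 0 1; 0.052 0.0015 0 0 1; 0 0 0 0 1")

```text
time: 10.82
tool_pos: [584.7, 141.1, 232.6]
tcp_rot: [-180.0, -0.1, 92.6]
ft_force: [0.4, -0.5, -0.6]
finger_gap: 11.1
grip_force: 58.7
```

Emit:
apply_moves(series="0 0 0.05 0 1; 0 0 0.08 0 1; 0 0 0.07 0 1; 0 0 0.02 0 1; 0 0 0 0 1")

```text
time: 11.23
tool_pos: [583.6, 136.6, 164.1]
tcp_rot: [-179.7, 0.0, 92.4]
ft_force: [0.5, 0.8, -0.5]
finger_gap: 11.3
grip_force: 58.7
```

Emit:
apply_moves(series="0 0 0 0 1; 0 0 0 0 1; 0 0 0 0 1")

```text
time: 11.48
tool_pos: [586.4, 137.0, 168.7]
tcp_rot: [179.8, -0.0, 92.3]
ft_force: [0.1, -0.4, 0.5]
finger_gap: 10.8
grip_force: 58.7
```

```bash
python3 w.py w4
python3 - <<'E'
from h import *
q=[];
for i in range(6):
    s=snapshot("scene");q.append(sense()["tool_pos"])
print(np.mean(q,0))
d=np.load("w4.npz");T=d["T"];w=snapshot("wrist");C=T@w["tool_from_camera"]
def ray(uv,z):
    n=cv2.undistortPoints(np.float32(uv).reshape(-1,1,2),w["intrinsics"],w["dist"]).reshape(-1,2)
    v=np.c_[n,np.ones(len(n))]@C[:3,:3].T;o=C[:3,3]
    return o+v*((z-o[2])/v[:,2])[:,None]
f=w["frame"];H,Sa,V=cv2.split(cv2.cvtColor(f,cv2.COLOR_BGR2HSV));W=d["W"]
m=(H>105)&(H<130)&(Sa>130)
zc=np.median(W[230:260,265:280,2]);print("capz",zc)
for row in(220,250):
    cc=np.where(m[row,240:310])[0]+240;print(ray([[cc.min()-.5,row],[cc.max()+.5,row]],zc).round(1).tolist())
print("far edge",np.where(m[:,272])[0])
# wall front face/lip edges beyond the bay
for r in(100,130,160):
    z=W[r,262:300,2];print(r,[(c,round(float(W[r,c,0]),1),round(float(W[r,c,2]))) for c in range(264,300)],round(float(W[r,280,1])))
a=s["frame"][150:270,210:370];cv2.imwrite("pics/c4.png",np.hstack([cv2.resize(a,(440,330)),cv2.resize(f[60:240,200:360],(360,330))]))
E
```

```text
[586.4 137.  168.7] [ 1.7983e+02 -2.0000e-02  9.2340e+01] 11.4833 [ 0.14 -0.4   0.52]
[269 158  11  13 130] med [586.6 182.9 107.7] rect [586.2 192.6] [ 6.9 27.8] 2.33
[ 256  213   32  136 3894] med [586.1 147.8 200.5] rect [586.4 158.9] [14.4 94.9] 0.03
[585.73038506 136.90040974 167.46702646]
capz 200.44618039126078
[[579.1, 171.4, 200.4], [591.3, 171.8, 200.4]]
[[579.4, 158.6, 200.4], [592.0, 159.1, 200.4]]
far edge [159 160 161 162 163 164 165 166 167 168 169 170 213 214 215 216 217 218
 219 220 221 222 223 224 225 226 227 228 229 230 231 232 233 234 235 236
 237 238 239 240 241 242 243 244 245 246 247 248 249 250 251 252 253 254
 255 256 257 258 259 260 261 262 263 264 265 266 267 268 269 270 271 272
 273 274 275 276 277 278 279 280 281 282 283 284 285 286 287 288 289 290
 291 292 293 294 295 296 297 298 299 300 301 302 303 304 305 306 307 308
 309 310 311 312 313 314 315 316 317 318 319 320 321 322 323 324 325 326
 327 328 329 330 331 332 333 334 335 336 337 338 339 340 341 342 343 344
 345 346 347 348]
100 [(264, 578.4, 109), (265, 579.0, 108), (266, 579.6, 108), (267, 580.3, 
[... 1282 characters left out ...]
1)] 206
160 [(264, 579.7, 111), (265, 580.3, 110), (266, 581.0, 108), (267, 581.7, 107), (268, 582.4, 106), (269, 583.1, 108), (270, 583.7, 108), (271, 584.4, 107), (272, 585.1, 108), (273, 585.8, 108), (274, 586.5, 108), (275, 587.2, 108), (276, 587.9, 107), (277, 588.6, 107), (278, 589.2, 108), (279, 589.9, 107), (280, 590.6, 107), (281, 590.7, 123), (282, 591.4, 122), (283, 592.0, 121), (284, 592.7, 121), (285, 593.3, 122), (286, 594.6, 110), (287, 595.1, 112), (288, 595.9, 111), (289, 596.5, 112), (290, 597.2, 111), (291, 597.8, 112), (292, 598.5, 112), (293, 599.2, 111), (294, 599.9, 111), (295, 600.5, 112), (296, 601.2, 112), (297, 601.8, 113), (298, 602.4, 113), (299, 603.1, 113)] 186
```

View pics/c4.png

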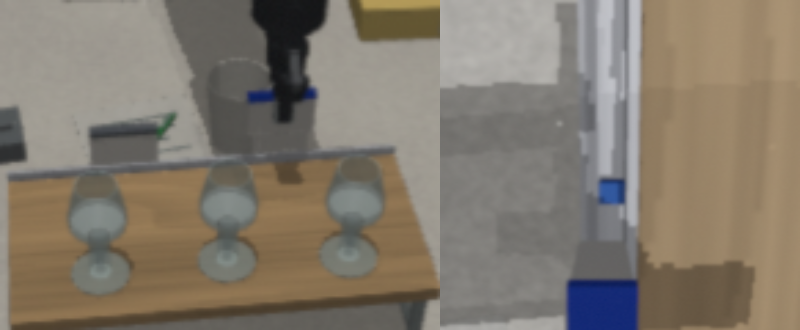

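The crop shows the label upright, just above the rail in the empty bay, with its back to the scene camera. The rail is parallel to the label in the wrist view. I'll descend, watching the force.

Emit:
apply_moves(series="0.003 -0.0027 0.01 0 1; 0 0 0.015 0 1; 0 0 0.015 0 1; 0 0 0.01 0 1; 0 0 0 0 1")

```text
time: 12.3
tool_pos: [583.7, 137.6, 150.1]
tcp_rot: [-179.9, 0.0, 92.4]
ft_force: [0.0, 0.6, 0.2]
finger_gap: 11.0
grip_force: 58.7
```

Emit:
apply_moves(series="0 0 0.01 0 1; 0 0 0.01 0 1; 0 0 0.005 0 1; 0 0 0 0 1; 0 0 0 0 1")

```text
time: 12.72
tool_pos: [584.4, 137.7, 144.1]
tcp_rot: [-180.0, -0.0, 92.3]
ft_force: [0.2, -0.1, -0.6]
finger_gap: 11.6
grip_force: 58.7
```

Emit:
apply_moves(series="0 0 0.005 0 1; 0 0 0.005 0 1; 0 0 0.003 0 1; 0 0 0 0 1; 0 0 0 0 1")

```text
time: 13.13
tool_pos: [584.4, 137.7, 140.1]
tcp_rot: [-180.0, 0.0, 92.3]
ft_force: [-1.2, 0.7, 0.3]
finger_gap: 11.4
grip_force: 58.7
```

Emit:
apply_moves(series="0 0 0.003 0 1; 0 0 0.003 0 1; 0 0 0 0 1; 0 0 0 0 1; 0 0 0 0 1")

```text
time: 13.55
tool_pos: [584.7, 137.8, 138.8]
tcp_rot: [180.0, -0.0, 92.4]
ft_force: [-1.0, -0.4, 3.0]
finger_gap: 11.3
grip_force: 59.2
```

Emit:
apply_moves(series="0 0 0.003 0 1; 0 0 0.003 0 1; 0 0 0 0 1; 0 0 0 0 1; 0 0 0 0 1")

```text
time: 13.97
tool_pos: [584.7, 137.8, 136.9]
tcp_rot: [180.0, -0.0, 92.4]
ft_force: [-0.8, -0.8, 4.3]
finger_gap: 10.8
grip_force: 59.5
```

Emit:
apply_moves(series="0 0 0.003 0 1; 0 0 0.003 0 1; 0 0 0 0 1; 0 0 0 0 1; 0 0 0 0 1")

```text
time: 14.38
tool_pos: [584.7, 137.8, 135.3]
tcp_rot: [180.0, -0.0, 92.3]
ft_force: [-2.2, 0.3, 5.9]
finger_gap: 11.1
grip_force: 59.7
```

Emit:
apply_moves(series="0 0 0.003 0 1; 0 0 0 0 1; 0 0 0 0 1; 0 0 0 0 1")

```text
time: 14.72
tool_pos: [584.7, 137.8, 134.5]
tcp_rot: [180.0, -0.0, 92.3]
ft_force: [-1.8, 0.1, 7.6]
finger_gap: 10.9
grip_force: 59.8
```

Emit:
apply_moves(series="0 0 0.002 0 1; 0 0 0 0 1; 0 0 0 0 1; 0 0 0 0 1")

```text
time: 15.05
tool_pos: [584.8, 137.8, 134.5]
tcp_rot: [179.9, -0.0, 92.4]
ft_force: [-3.6, -0.8, 10.6]
finger_gap: 10.9
grip_force: 60.4
```

Emit:
apply_moves(series="0 0 0.001 0 1; 0 0 0 0 1; 0 0 0 0 1; 0 0 0 0 1")

```text
time: 15.38
tool_pos: [584.8, 137.8, 134.5]
tcp_rot: [179.9, -0.0, 92.4]
ft_force: [-4.8, -0.7, 11.4]
finger_gap: 11.0
grip_force: 60.7
```

Emit:
apply_moves(series="0 0 0.0015 0 1; 0 0 0 0 1; 0 0 0 0 1; 0 0 0 0 1; 0 0 0 0 1")

```text
time: 15.8
tool_pos: [584.9, 137.9, 134.5]
tcp_rot: [179.9, -0.0, 92.4]
ft_force: [-5.2, -1.3, 15.9]
finger_gap: 11.0
grip_force: 61.1
```

Emit:
apply_moves(series="0 0 0 0 1; 0 0 0 0 1; 0 0 0 0 1; 0 0 0 0 1; 0 0 0 0 1")

```text
time: 16.22
tool_pos: [584.9, 137.8, 134.5]
tcp_rot: [179.9, -0.0, 92.4]
ft_force: [-6.1, -0.6, 15.6]
finger_gap: 10.7
grip_force: 61.1
```

```bash
python3 w.py w5
python3 - <<'E'
from h import *
d=np.load("w5.npz");W=d["W"];print("cap z",np.median(W[230:260,265:280,2]))
q=sense();print(q["ft_force"],q["wrist_torque"])
s=snapshot("scene")["frame"];f=d["f"]
cv2.imwrite("pics/c5.png",np.hstack([cv2.resize(s[150:270,210:370],(440,330)),cv2.resize(f[100:300,180:380],(360,330))]))
E
```

```text
[584.9 137.8 134.5] [179.93  -0.    92.36] 16.2167 [-6.05 -0.58 15.61]
[272 165  13  15 193] med [586.9 183.2 107.7] rect [586.9 182.6] [7.  7.6] 2.27
[ 256  213   32  136 3897] med [584.6 148.7 166.4] rect [584.7 159.8] [95.1 14.2] 89.95
cap z 166.3140297426371
[-5.77685664 -1.2679819  15.86182531] [-0.20330069  1.24726417  0.00746094]
```

View pics/c5.png

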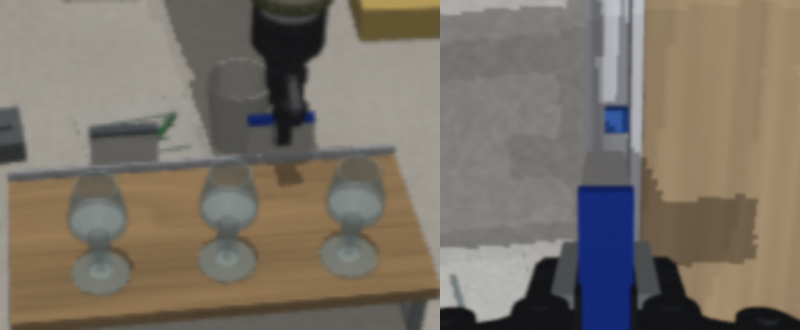

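Emit:
apply_moves(series="0 0.002 0 0 1; 0 0 0 0 1; 0 0 0 0 1; 0 0 0 0 1")

```text
time: 16.65
tool_pos: [585.0, 137.8, 134.5]
tcp_rot: [180.0, -0.0, 92.4]
ft_force: [-8.0, -1.5, 16.6]
finger_gap: 11.4
grip_force: 61.3
```

Emit:
apply_moves(series="0 -0.002 0 0 1; 0 0 0 0 1; 0 0 0 0 1; 0 0 0 0 1; 0 0 0 0 1")

```text
time: 17.07
tool_pos: [584.9, 137.8, 134.5]
tcp_rot: [179.9, -0.0, 92.4]
ft_force: [-5.3, -1.4, 14.6]
finger_gap: 11.5
grip_force: 60.9
```

```bash
python3 -c "
from bench import *
q=sense();print(q['tool_pos'],q['ft_force'],q['grip_force']);print(hand_in())"
```

```text
[584.86286804 137.81324087 134.48523339] [-5.30497852 -1.41540511 14.60184566] 60.939618945121765
the job is handed in; nothing more can be done
None
```

I held the blue label still in front of the scanner for about 1.7 s, then pushed it home in the empty bay and handed in at 17 s still gripping it at about 15 N; I had no direct readout of the scan, the contact strip or the gap to the back wall.

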